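# Shut the steam vent behind the splash guard with the pan hook

## Robot

A 6-joint arm with a two-finger parallel gripper is mounted at the origin on the work surface. World frame = base frame: x ahead of the robot, y to its left, z up, the work surface at z = 0. Lengths are in mm, angles in rad, forces in N, time in s.
With the tool pointing down it reaches from about 300 to 775 mm from the base axis. Payload 14.6 kg.
Tool frame: the origin (TCP) lies at the very end of the fingers, on their centre line; the grasp point (between the pads) lies 19 mm behind it; z points along the fingers, y is the line along which they close (so a half turn about z gives the same grasp; the last joint's range is limited). The gripper opens to 94 mm and grips with 3 to 60 N. Pads are 16 mm wide; open, the fingers measure 119 mm over their backs; the gripper's body (75 mm by 177 mm) begins 78 mm behind the grasp point.
Start: joints at [-1.272, 0.3, 1.521, -0, 1.321, -0.067], TCP at [196.726, -513.603, 205.446] pointing down, gripper open.
Joint ranges: [-3.03, 3.03], [-0.79, 2.21], [0.23, 2.52], [-1.04, 4.18], [0, 3.07], [-2.55, 2.55]. Speed limits (rad/s): [2.22, 2.22, 2.57, 3.14, 3.14, 3.14].

## Interface

Orientations are given as [roll, pitch, yaw] about the fixed x, y, z axes, in that order (R = Rz(yaw) Ry(pitch) Rx(roll)).
In Python, from cell import read_state, viewer, manip, models gives the robot as it stands.
- The arm moves only by the tool carry_out, never from a script. Its argument "deltas" is a list of rows, each an object with "dp": the shift along the tool's x, y, z in mm, a list of three; "roll": the turn about the tool's z in degrees; "gripper": the opening, from -1 (shut) to 1 (fully open), so that 0 is half open. In form: [{"dp": [tx, ty, tz], "roll": roll, "gripper": gripper}, ...]. A call has 1 to 12 rows; each row is the pose to reach, as a shift and turn from the pose commanded when the call began, along the tool's axes at that moment; what a row does not reach only later rows make up. A row lasts 1/12 s, in which the tool goes at most 41.7 mm and 7.16 degrees, less where a joint would pass 70% of its speed; a pose out of reach is approached as far as the arm can. A call with a gripper value outside its range is refused whole. The fingers move at their own pace and stop on an object; "newtons" is the grip in N (left out, the last holds). Time passes only in rows, so rows that repeat a pose let the fingers close. It gives the time, the measured TCP pose, the force, the opening and the grip force at its end, in the units of the state.
- read_state(): the state, without advancing time (a new reading comes with each control period).
- viewer.camera(name): name is "side" or "top" or "wrist"; returns the picture (384x512x3 uint8, red, green, blue); there is no depth.
- viewer.camera_params(name): a dict with "fovy" (degrees; the focal length in pixels is half the picture's height over the tangent of half this angle, whatever the lens; pixels are square), "cx", "cy" (the principal point, pixels), "eye" and "attitude" of the camera in the world; the wrist camera has in their place "T_tool_cam" (4x4, takes a point from camera to tool coordinates, whose origin is the TCP and whose axes are the flange's). Camera axes: x right, y up, looking along -z (the intrinsics and any distortion apply to the point x, -y, -z); pixel columns grow to the right and rows downward; lengths in mm; the calibration is good to about 2 mm. A picture is of the moment at which its call begins: read the wrist's pose just before it. camera_params takes no time and is no camera call.
- manip.sign_off(): hands the job in; it is judged then, once.
Trained networks look in the newest picture that a camera, given by its name, has taken for a name from the list of things; names that differ only in an ending like _2 or _b are one class to them, and where a whole thing is asked for, a point or a joint stands for the part that bears it (a point fixed in the world has none). Each returns a list of dicts, best first, with "p" (0 to 1); they miss things now and then, are a little off and sometimes report something else, mostly with a low value. They report only what shows in the picture. A call takes as long as a camera call.
- models.cut_out(camera, label): "region" (384x512 bool, what is visible of it) and "box" ([left, top, right, bottom] in pixels, round what is visible of it).
The state is a dict: "clock": time; "joints": joint angles; "qd": joint speeds; "effort": joint torques, N m; "eef_pos": TCP position; "eef_rot": TCP orientation; "wrist_force": force on the tool from outside, world axes, zero at the start; "moment": the same for the moment, N m; "finger_gap": finger opening in mm; "finger_force": force on a finger pad.
Only numpy, scipy, OpenCV 4.12 (cv2) and the standard library are available. Lean on these libraries where they do the work, as an engineer would, in place of code of your own. Each camera call takes 0.05 s, during which the arm holds its last target. There are 200 camera calls.

## Task

Take the pan hook from its rest, reach over the splash guard of the hot food warmer and draw the steam-vent slide behind it fully shut towards you. The vent sits a little loose, so keep drawing until it beds, lean on it with about a kilo's pull (10 N) for a second, and never put two kilos on any part of the warmer, which only the hook may touch. Then lay the hook back in both notches of its rest, let go, and leave the other things on the table alone.

Things in the scene. Friction and masses are not known exactly. Their poses are not given: they have to be found in the camera images.
- warmer: countertop food warmer, stainless, fixed, 340 (x) x 310 (y) x 120 mm to its flat deck. Origin: centre of the underside; x points away from the robot, z up. Near part (x -150 to 18 mm): lidded pan, lid handle up to z 158 mm. Behind the splash guard the deck (z 120 mm) is open and flat to its rear edge at x = 170 mm; the vent slide lies in the middle of it (y = 0)
- guard (a point): middle of the top edge of the warmer's splash guard, an upright steel sheet across the warmer's whole width at x = 26 mm of the warmer, 3 mm thick; this point is at z 175 mm, the hemmed edge ends at 178 mm. Side returns at the warmer's y = +-150 mm reach back from x 26 to 71 mm, up to z 160 mm
- vent_slide (a joint): travel of the slide in its cassette, m: 0 = open (farthest from the robot), 0.045 = fully shut at its stop; moves along the warmer's -x, drags 3 to 4.2 N (+25 N per m/s), stays put; starts at 0 to 0.012. Once it is at its stop, a pull of about 6 N (+60 N per m/s) shifts the whole cassette the same way through what play it has left (0 to 7 mm); then it is bedded: rigid. Felt, not shown here
- tab (a point): centre of the bent-up pull tab at the far edge of the slide: upright sheet 40 mm wide (warmer's y), 3 mm thick, 5 mm rolled top edge, 3 to 31 mm above the deck (this point: 17 mm). Shut and bedded it ends at x = 80.5 mm of the warmer, give or take 4 mm, as the vent's frame is screwed down in slotted holes; it starts 45 to 52 mm less the joint's value beyond that. Pull on its far face
- hook: pan hook, about 0.19 kg, loose. Origin: centre of the black flat-sided handle, 110 (x) x 20 (y) x 24 mm (z). From its front an 8 mm round steel rod runs along +x to x = 175 mm, then is bent square down (-z). Small loop behind (to x = -88 mm). Balances near x = 46 mm; grip the front of the handle (about x = 35 mm) from above, firmly: the pull turns it in the grip with about 1 N m
- hook_tip (a point): the rounded lower end of the hook's bent-down rod, at (175, 0, -84) mm of the hook; the rod's centreline is at x = 175 mm, radius 4 mm
- rest: steel utensil rest, fixed: base plate 240 x 90 x 6 mm (x -70 to 170) and two notched uprights, top z 127 mm: a flat-bottomed notch under the handle at x = -35 mm, a V notch under the rod at x = 125 mm, each flared to about 38 mm. Origin: on the table below the handle's centre; the hook lies along its x, bent end at the far end, its origin at z = 115 mm, y = 0, x within 10 mm of 0 at the start
- tub: bystander: clear plastic tub, 110 mm across, 75 mm high, standing; origin under its centre
- shaker: bystander: glass jar with steel cap, 52 mm across, 100 mm high, standing; origin under its centre
- bowl: bystander: small white sauce bowl, 84 mm across, 40 mm high, standing; origin under its centre

How it is judged (in metres and radians):
On the way:
1. the vent slide is at its stop, bedded, and the hook leans on it steadily with 8 to 13 N for 0.7 s (value of joint vent_slide above 0.0425 m and contact force between hook and vent_slide between 8 and 13 N), for 0.7 s.
At the end, for the whole second after the job is handed in: vent slide within 2.5 mm of its stop; hook released and still in both notches of its rest, bent end down at the far end: origin within 30 mm along, 8 mm across and 6 mm in height of where it lies in the notches, aligned to 0.08 rad, upright to 0.2 rad (value of joint vent_slide above 0.0425 m and x of hook in the frame of rest between -0.03 and 0.03 m and y of hook in the frame of rest between -0.008 and 0.008 m and z of hook in the frame of rest between 0.109 and 0.121 m and angle between the x axis of hook and the x axis of rest, either way round below 0.08 rad and x of hook_tip in the frame of rest above 0.1 m and angle between hook's own z axis and vertical below 0.2 rad and linear speed of hook below 0.02 m/s); the robot touches nothing.
It fails at once if the hook presses on the warmer or its slide with 20 N or more (contact force between hook and warmer above 20 N).
It fails at once if the gripper or arm touches the hot warmer (contact force between any of the fingers, the arm and warmer above 0.5 N).
It fails at once if a bystander (tub, shaker, bowl) is moved by over 15 mm (distance of any of tub, shaker, bowl from where it was at the start of the episode above 0.015 m).
It also fails if it takes over 64 s, if anything falls off the work surface, if the arm or the gripper's body presses on something with over 40 N, if the wrist force passes 120 N, or if a joint passes its speed limit or range.

## Working session

There is one attempt and no reset: what is moved stays moved. The work goes in short steps, Python scripts to look and compute and a tool call to move; the robot and the scene stay as the last step left them, time stands still between calls to the robot, and variables do not carry over. Pictures are saved under pics/ and viewed, at most 10 in all, crops included, and the job is handed in when it is done.

Besides the shell and the picture viewer there is one more tool, called after "Call:" as name(argument=value, ...) on one line, values as JSON. carry_out: Moves the arm, as the interface text tells. Its arguments: {"type":"object","properties":{"deltas":{"type":"array"},"newtons":{"type":"number"}},"required":["deltas"]}

```bash
mkdir -p pics; ls; python3 - <<'E'
from cell import read_state, viewer, models
import cv2,numpy as np
print(read_state())
ims=[]
for c in ["top","side"]:
    im=viewer.camera(c); cv2.imwrite(f"pics/{c}0.png",im[:,:,::-1]); print(c,viewer.camera_params(c))
    for l in ["warmer","guard","tab","hook","rest","tub","shaker","bowl"]:
        r=models.cut_out(c,l)
        print(l,[(round(float(d["p"]),2),[int(v) for v in d["box"]]) for d in r[:3]])
print(viewer.camera_params("wrist"))
E
```

```text
pics
{'clock': 0.0, 'joints': array([-1.27159134e+00,  3.00474513e-01,  1.52163685e+00, -1.91108590e-05,
        1.32068084e+00, -6.66409869e-02]), 'qd': array([-2.74412519e-04, -2.45786289e-04,  5.82421692e-05,  6.54977580e-04,
        1.14442291e-03, -1.05151932e-03]), 'effort': array([-1.27093477e-03, -5.31800687e+01, -3.52736199e+01,  7.07779988e-02,
        2.43757601e-02, -1.24771150e-04]), 'eef_pos': array([ 196.64493298, -513.34279234,  204.86086661]), 'eef_rot': array([-3.14039453e+00, -6.14105007e-05,  3.65850675e-01]), 'wrist_force': array([ 0.40955783, -0.14028687, -0.2648152 ]), 'moment': array([ 0.01360124, -0.04974814,  0.05905699]), 'finger_force': 0.0, 'finger_gap': 93.6579065061518}
top {'fovy': 45.550193496255176, 'cx': 248.62134434853795, 'cy': 187.90112988878076, 'eye': array([ 358.84626503,   39.03292146, 1469.94951136]), 'attitude': array([ 0.14095948,  0.01297958, -1.58756014])}
warmer [(0.75, [181, 129, 302, 258]), (0.5, [371, 165, 381, 248])]
guard [(0.64, [184, 128, 299, 255])]
tab [(0.65, [230, 146, 260, 165]), (0.19, [182, 127, 302, 259])]
hook [(0.74, [3
[... 484 characters left out ...]
(0.88, [298, 145, 373, 166]), (0.32, [292, 143, 367, 200])]
rest [(0.66, [293, 138, 365, 198]), (0.54, [209, 180, 236, 203]), (0.44, [161, 299, 208, 349])]
tub [(0.68, [162, 297, 208, 350])]
shaker [(0.56, [263, 143, 278, 173])]
bowl [(0.77, [125, 284, 163, 311])]
{'fovy': 58.32843591717035, 'cx': 254.55444879671938, 'cy': 189.72838633597758, 'T_tool_cam': array([[ 1.51632820e-04,  9.73100347e-01,  2.30381623e-01,
         6.69053675e+01],
       [ 9.99999988e-01, -1.44008507e-04, -4.99088893e-05,
        -4.51712172e-01],
       [-1.53894439e-05,  2.30381628e-01, -9.73100357e-01,
        -1.78554890e+02],
       [ 0.00000000e+00,  0.00000000e+00,  0.00000000e+00,
         1.00000000e+00]])}
```

```bash
python3 - <<'E'
import cv2,numpy as np
a=cv2.imread("pics/top0.png")[110:270,90:400]; b=cv2.imread("pics/side0.png")[130:360,110:390]
a=cv2.resize(a,(800,413),interpolation=cv2.INTER_CUBIC); cv2.imwrite("pics/t1.png",a)
cv2.imwrite("pics/s1.png",cv2.resize(b,(728,598),interpolation=cv2.INTER_CUBIC))
E
```

```text
(no output)
```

View pics/t1.png

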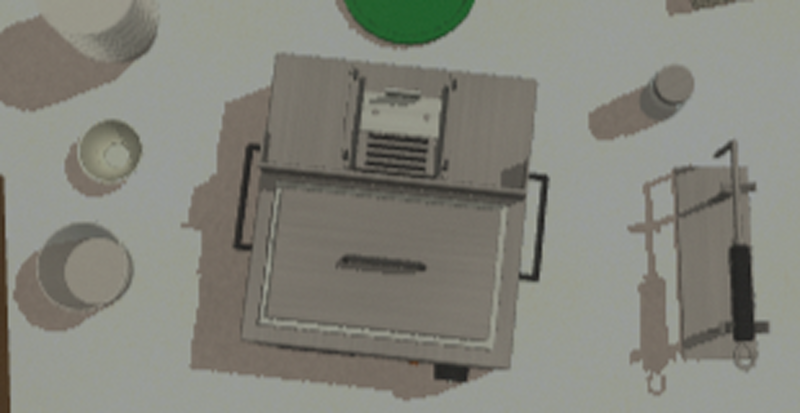

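View pics/s1.png

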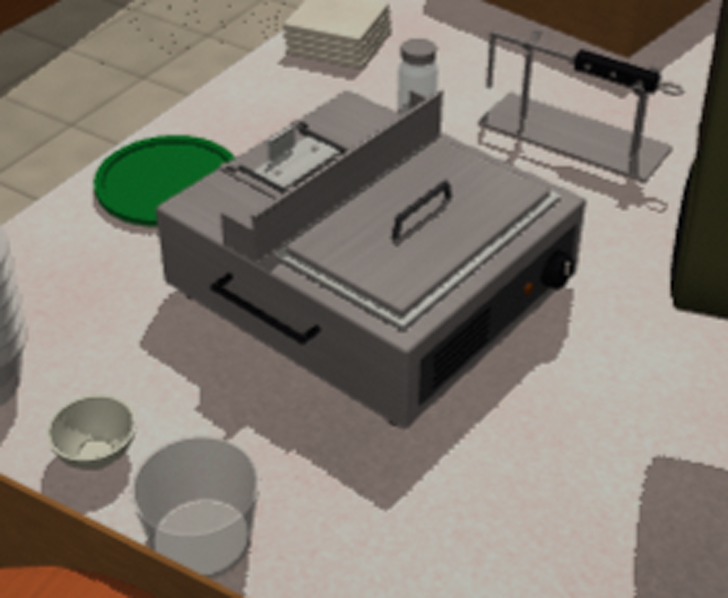

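The top view shows the warmer slightly rotated, with the hook's rest to its right. The hook's bend is at about crop (735,145) and its handle at (741,290). The tab is visible in both views: top crop (403,97), side crop (285,145). Next I fit the poses.

```bash
cat > h.py <<'E'
import numpy as np
from scipy.spatial.transform import Rotation as R
from scipy.optimize import least_squares
from cell import read_state, viewer, models
import cv2
def cam(name, st=None):
    p=viewer.camera_params(name); f=192/np.tan(np.radians(p["fovy"]/2))
    if name=="wrist":
        st=st or read_state(); T=np.eye(4); T[:3,:3]=R.from_euler("xyz",st["eef_rot"]).as_matrix(); T[:3,3]=st["eef_pos"]
        T=T@p["T_tool_cam"]; Rm,e=T[:3,:3],T[:3,3]
    else: Rm,e=R.from_euler("xyz",p["attitude"]).as_matrix(),p["eye"]
    return dict(f=f,c=np.array([p["cx"],p["cy"]]),R=Rm,e=e)
def proj(c,P):
    q=(np.atleast_2d(P)-c["e"])@c["R"]; return c["c"]+c["f"]*np.c_[q[:,0]/-q[:,2],-q[:,1]/-q[:,2]]
def ray(c,uv):
    d=np.r_[(uv[0]-c["c"][0])/c["f"],-(uv[1]-c["c"][1])/c["f"],-1]; return c["e"],c["R"]@d
def atz(c,uv,z):
    e,d=ray(c,uv); return e+d*(z-e[2])/d[2]
def tri(obs):
    A=0;b=0
    for c,uv in obs:
        e,d=ray(c,uv); d/=np.linalg.norm(d); M=np.eye(3)-np.outer(d,d); A=A+M;b=b+M@e
    return np.linalg.solve(A,b)
def place(p,L):
    x,y,a=p; L=np.atleast_2d(L).astype(float); c,s=np.cos(a),np.sin(a)
    return np.c_[x+c*L[:,0]-s*L[:,1],y+s*L[:,0]+c*L[:,1],L[:,2]]
def fit(p0,obs): # obs: list of (cam, local pt, uv)
    g=lambda p:np.concatenate([(proj(c,place(p,l))[0]-uv) for c,l,uv in obs])
    return least_squares(g,p0,loss="soft_l1",x_scale=[10,10,.1])
E
cat > m.py <<'E'
from h import *
ct,cs=cam("top"),cam("side")
T=lambda x,y:np.array([90+x/2.5806-.3,110+y/2.58-.3]); S=lambda x,y:np.array([110+x/2.6-.3,130+y/2.6-.3])
obs=[(ct,l,T(*u)) for l,u in [((170,155,120),(277,53)),((170,-155,120),(537,80)),((-170,155,120),(243,340)),((-170,-155,120),(510,368))]]
obs+=[(cs,l,S(*u)) for l,u in [((170,155,120),(160,207)),((170,-155,120),(350,92)),((-170,155,120),(406,352)),((-170,-155,120),(583,203))]]
r=fit([450,0,0],obs); print("warmer",r.x,np.round(r.fun,1))
tab=tri([(ct,T(403,95)),(cs,S(285,142))]); print("tab",tab)
d=tab[:2]-r.x[:2]; a=r.x[2]; print("tab local",np.cos(a)*d[0]+np.sin(a)*d[1],-np.sin(a)*d[0]+np.cos(a)*d[1])
for n,u,v,z in [("bend",(735,145),(490,38),115),("hfront",(740,245),(576,58),122),("hback",(743,340),(660,82),122)]:
    print(n,tri([(ct,T(*u)),(cs,S(*v))]),atz(ct,T(*u),z))
for n,u,z in [("shaker",(673,82),100),("bowl",(110,150),40),("tub",(83,265),40)]: print(n,atz(ct,T(*u),z))
E
python3 m.py
```

```text
warmer [ 5.43077211e+02  7.53004095e+01 -1.27199100e-01] [-0.1 -0.2  0.8 -0.  -1.5  0.4  0.2  1.3 -2.5 -0.4 -1.3 -1.6  0.1  0.4
  1.8 -2. ]
tab [670.71225866  58.33551954 139.5468179 ]
tab local 128.75600108462996 -0.6365131847573338
bend [ 614.90210695 -327.54232246  104.99069782] [ 611.07098812 -325.69194045  115.        ]
hfront [ 493.72649403 -324.87662846  115.77600728] [ 493.43325989 -323.07191686  122.        ]
hback [ 382.86202585 -322.10532625  119.46851576] [ 385.50098745 -320.41756859  122.        ]
shaker [ 691.22232696 -260.66210673  100.        ]
bowl [633.56459317 423.93761435  40.        ]
tub [491.60010422 454.24115552  40.        ]
```

Call:
carry_out(deltas=[{"dp":[15,-4,0],"roll":2,"gripper":1},{"dp":[45,-11,0],"roll":5,"gripper":1},{"dp":[83,-20,0],"roll":8,"gripper":1},{"dp":[122,-29,0],"roll":11,"gripper":1},{"dp":[161,-38,0],"roll":14,"gripper":1},{"dp":[200,-47,0],"roll":17,"gripper":1},{"dp":[239,-57,0],"roll":20,"gripper":1},{"dp":[277,-66,0],"roll":22.4,"gripper":1},{"dp":[307,-73,0],"roll":22.4,"gripper":1},{"dp":[322,-77,0],"roll":22.4,"gripper":1},{"dp":[327,-77.5,0],"roll":22.4,"gripper":1},{"dp":[327,-77.5,0],"roll":22.4,"gripper":1}])

```text
clock: 1.9
eef_pos: [474.9, -323.8, 205.2]
eef_rot: [-3.142, 0.0, -0.024]
wrist_force: [0.6, 0.0, -0.1]
finger_gap: 93.8
finger_force: 0.0
```

```bash
python3 - <<'E'
from h import *
st=read_state(); print(st["clock"],st["eef_pos"],st["eef_rot"],st["wrist_force"])
im=viewer.camera("wrist"); cv2.imwrite("pics/w1.png",im[:,:,::-1])
c=cam("wrist",st)
for l in ["hook","rest"]:
    for d in models.cut_out("wrist",l)[:2]: print(l,round(d["p"],2),d["box"])
    
E
```

```text
1.9 [ 474.89216106 -323.81343434  205.24684794] [-3.14150432e+00  1.83369744e-04 -2.36030500e-02] [ 0.62858197  0.01971235 -0.07450911]
hook 0.85 [245.1, 0.0, 269.1, 329.7]
rest 0.97 [209.5, 44.9, 295.9, 283.6]
```

View pics/w1.png

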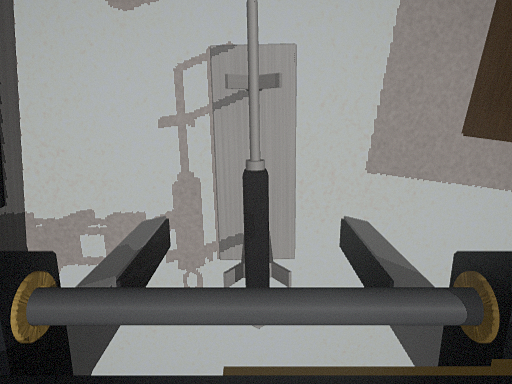

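The wrist view shows the handle centred between the fingers. Its front end is at about (256,168), and the rod runs up to (252,0). The far upright is at row 80 and the near one at row 275.

```bash
python3 - <<'E'
from h import *
st=read_state(); c=cam("wrist",st)
im=cv2.imread("pics/w1.png",0).astype(int)
for r in (180,200,220,240,260,280): 
    x=np.where(im[r,235:285]<70)[0]+235; print(r,x.min(),x.max(), atz(c,((x.min()+x.max())/2,r),127)[:2].round(1))
for r in (10,30,50,110,130,150):
    row=im[r,236:272]; print(r,[int(v) for v in row])
print("front", atz(c,(256,168),127), "upr far", atz(c,(253,73),127),atz(c,(226,80),127),atz(c,(282,80),127),"near",atz(c,(225,275),127),atz(c,(291,275),127))
print("plate", [atz(c,u,6).round(1) for u in [(209,45),(297,45),(295,258),(218,258)]])
E
```

```text
180 243 267 [ 486.9 -325.2]
200 243 268 [ 471.2 -325.2]
220 244 268 [ 454.9 -325.2]
240 244 268 [ 438.2 -324.7]
260 242 272 [ 421.  -325.1]
280 235 268 [ 403.5 -320.2]
10 [172, 174, 171, 173, 170, 172, 173, 173, 172, 176, 157, 79, 101, 116, 126, 135, 144, 149, 143, 131, 118, 105, 182, 172, 172, 174, 170, 171, 170, 171, 173, 174, 173, 172, 172, 172]
30 [172, 173, 174, 171, 172, 173, 173, 172, 175, 175, 185, 102, 93, 111, 125, 134, 141, 147, 150, 139, 126, 102, 144, 176, 172, 173, 177, 173, 174, 174, 175, 175, 174, 174, 173, 174]
50 [141, 138, 138, 143, 141, 138, 137, 137, 136, 142, 149, 95, 83, 108, 116, 131, 138, 147, 149, 146, 124, 113, 115, 143, 140, 139, 138, 141, 141, 145, 142, 140, 141, 139, 142, 143]
110 [137, 138, 137, 139, 137, 145, 142, 137, 137, 138, 136, 147, 151, 78, 106, 117, 126, 137, 147, 145, 146, 133, 115, 116, 145, 140, 138, 142, 136, 141, 148, 141, 143, 140, 144, 139]
130 [143, 138, 136, 136, 139, 141, 147, 144, 138, 138, 139, 143, 149, 111, 92, 110, 125, 132, 143, 145, 147, 136, 126, 108, 150, 142, 138, 143, 141, 143, 146, 146, 145, 145, 147, 142]
150 [145, 140, 139, 141, 139, 141, 141, 146, 143, 139, 140, 142, 148, 155, 78, 104, 121, 127, 138, 140, 143, 138, 130, 103, 151, 145, 142, 140, 136, 140, 145, 144, 143, 144, 145, 145]
front [ 496.19077569 -326.19253102  127.        ] upr far [ 564.57353891 -325.77978602  127.        ] [ 560.32644569 -306.38616343  127.        ] [ 559.28210686 -346.34145062  127.        ] near [ 408.51178329 -298.69575277  127.        ] [ 407.11446186 -352.50635818  127.        ]
plate [array([ 604.6, -281.1,    6. ]), array([ 602.2, -371.4,    6. ]), array([ 366.3, -369.6,    6. ]), array([ 368.7, -278.4,    6. ])]
```

Call:
carry_out(deltas=[{"dp":[0.5,0.6,15],"roll":-0.9,"gripper":0.2},{"dp":[1,1.3,45],"roll":-0.9,"gripper":0.0},{"dp":[1,1.3,75],"roll":-0.9,"gripper":-0.2},{"dp":[1,1.3,97],"roll":-0.9,"gripper":-0.2},{"dp":[1,1.3,106],"roll":-0.9,"gripper":-0.2},{"dp":[1,1.3,109],"roll":-0.9,"gripper":-0.2},{"dp":[1,1.3,109],"roll":-0.9,"gripper":-1},{"dp":[1,1.3,109],"roll":-0.9,"gripper":-1},{"dp":[1,1.3,109],"roll":-0.9,"gripper":-1},{"dp":[1,1.3,109],"roll":-0.9,"gripper":-1},{"dp":[1,1.3,109],"roll":-0.9,"gripper":-1}], newtons=60)

```text
clock: 2.97
eef_pos: [475.6, -325.8, 97.2]
eef_rot: [3.141, -0.001, -0.009]
wrist_force: [-0.9, -0.4, -0.1]
finger_gap: 24.1
finger_force: 0.0
```

Call:
carry_out(deltas=[{"dp":[0,0,0],"roll":0,"gripper":-1},{"dp":[0,0,0],"roll":0,"gripper":-1},{"dp":[0,0,0],"roll":0,"gripper":-1},{"dp":[0,0,0],"roll":0,"gripper":-1}])

```text
clock: 3.3
eef_pos: [475.5, -325.6, 97.0]
eef_rot: [3.141, -0.0, -0.009]
wrist_force: [-1.1, 2.3, 6.4]
finger_gap: 19.6
finger_force: 60.0
```

Call:
carry_out(deltas=[{"dp":[0,0,-5],"roll":0,"gripper":-1},{"dp":[0,0,-20],"roll":0,"gripper":-1},{"dp":[0,0,-45],"roll":0,"gripper":-1},{"dp":[0,0,-75],"roll":0,"gripper":-1},{"dp":[0,0,-105],"roll":0,"gripper":-1},{"dp":[0,0,-135],"roll":0,"gripper":-1},{"dp":[0,0,-162],"roll":0,"gripper":-1},{"dp":[0,0,-180],"roll":0,"gripper":-1},{"dp":[0,0,-188],"roll":0,"gripper":-1},{"dp":[0,0,-190],"roll":0,"gripper":-1},{"dp":[0,0,-190],"roll":0,"gripper":-1}])

```text
clock: 4.22
eef_pos: [475.2, -325.5, 285.7]
eef_rot: [-3.141, 0.001, -0.01]
wrist_force: [-1.0, -0.1, -2.9]
finger_gap: 19.9
finger_force: 59.9
```

```bash
python3 - <<'E'
from h import *
st=read_state(); print(st["eef_pos"],st["eef_rot"],st["wrist_force"],st["moment"])
im=viewer.camera("side"); cv2.imwrite("pics/side1.png",im[:,:,::-1])
p=[(cam(n),) for n in ("side",)]
# predicted hook points if grasp as planned
x,y,z=st["eef_pos"]; yaw=st["eef_rot"][2]
L=np.array([[175-35,0,z+19],[140,0,z+19-84],[20,0,z+19],[-90,0,z+19]]); 
print(proj(cam("side"),place([x,y,yaw],L)).round(1))
d=models.cut_out("side","hook")
for k in d[:2]: print(k["p"],k["box"])
cv2.imwrite("pics/side1c.png",cv2.resize(im[60:260,240:440,::-1],(600,600),interpolation=cv2.INTER_CUBIC))
E
```

```text
[ 475.19723369 -325.52521     285.73286116] [-3.14110156e+00  6.81901251e-04 -9.55122009e-03] [-1.00767751 -0.1039031  -2.86057979] [ 0.00863832  0.03012601 -0.03687159]
[[302.7  89.3]
 [300.9 113.5]
 [337.3  98.3]
 [371.2 107.1]]
0.55 [301.0, 90.5, 372.1, 114.9]
```

View pics/side1c.png

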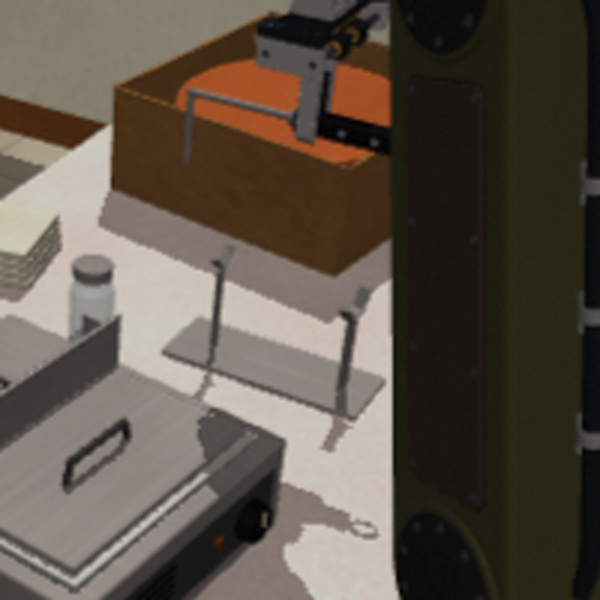

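The hook hangs as predicted, with its bend at about (302,91) and tip at (302,114). I now carry it over the warmer, with the tip well above the guard.

Call:
carry_out(deltas=[{"dp":[2,-8,0],"roll":0.2,"gripper":-1},{"dp":[6,-30,0],"roll":0.6,"gripper":-1},{"dp":[12,-62,0],"roll":1,"gripper":-1},{"dp":[19,-102,0],"roll":1.7,"gripper":-1},{"dp":[27,-143,0],"roll":2.4,"gripper":-1},{"dp":[34,-184,0],"roll":3.1,"gripper":-1},{"dp":[42,-225,0],"roll":3.8,"gripper":-1},{"dp":[49,-266,0],"roll":4.5,"gripper":-1},{"dp":[57,-307,0],"roll":5.2,"gripper":-1},{"dp":[64,-346,0],"roll":5.9,"gripper":-1},{"dp":[70,-378,0],"roll":6.4,"gripper":-1},{"dp":[73,-395,0],"roll":6.7,"gripper":-1}])

```text
clock: 5.32
eef_pos: [551.7, 72.7, 285.5]
eef_rot: [-3.141, 0.002, -0.124]
wrist_force: [0.7, -0.5, -2.5]
finger_gap: 19.0
finger_force: 59.9
```

Call:
carry_out(deltas=[{"dp":[1,-4,0],"roll":0,"gripper":-1},{"dp":[1,-5,0],"roll":0,"gripper":-1},{"dp":[1,-5,0],"roll":0,"gripper":-1}])

```text
clock: 5.57
eef_pos: [553.5, 73.2, 286.0]
eef_rot: [3.141, 0.001, -0.126]
wrist_force: [-0.7, -0.8, -1.8]
finger_gap: 19.2
finger_force: 59.9
```

```bash
python3 - <<'E'
from h import *
st=read_state(); print(st["clock"],st["eef_pos"],st["eef_rot"],st["wrist_force"],st["moment"])
im=viewer.camera("wrist"); cv2.imwrite("pics/w2.png",im[:,:,::-1]); c=cam("wrist",st)
im=viewer.camera("side"); cv2.imwrite("pics/s2.png",im[:,:,::-1])
for l in ["tab","hook"]:
  for cc in ["wrist","side"]:
    for k in models.cut_out(cc,l)[:2]: print(cc,l,k["p"],k["box"])
W=[543.1,75.3,-.1272]
for n,P in [("guardL",(26,150,178)),("guardR",(26,-150,178)),("rearL",(170,155,120)),("rearR",(170,-155,120)),("tab128top",(128,0,151)),("tabbase",(128,0,123))]:
    print(n,proj(c,place(W,P)).round(1))
x,y,z=st["eef_pos"];yaw=st["eef_rot"][2]
print(proj(c,place([x,y,yaw],[[140,0,z+19],[140,0,z-65]])).round(1))
E
```

```text
5.5667 [553.45769912  73.23471864 285.9500159 ] [ 3.14129192e+00  8.11838985e-04 -1.26271932e-01] [-0.72018166 -0.76472602 -1.82525466] [ 0.00621798  0.03829257 -0.00367713]
wrist tab 0.68 [203.3, 32.8, 302.3, 98.1]
side tab 0.55 [210.8, 177.6, 238.4, 203.5]
wrist hook 0.82 [236.5, 1.4, 281.0, 365.5]
side hook 0.98 [213.8, 132.3, 293.8, 165.9]
side hook 0.7 [260.7, 141.9, 274.4, 172.4]
guardL [[ 76.8 170.2]]
guardR [[432.  170.6]]
rearL [[84.6  3.3]]
rearR [[424.6   3.7]]
tab128top [[254.5  46.9]]
tabbase [[254.5  52. ]]
[[256.  -79.3]
 [255.5  -9.7]]
```

View pics/w2.png

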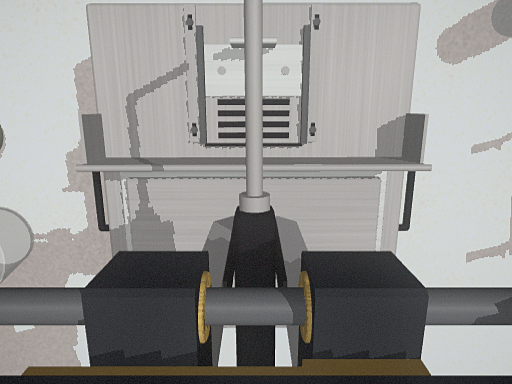

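The wrist view shows the tab's rolled edge at rows 39–47, cols 230–277, so it is at warmer x ≈ 131 and laterally centred. The guard (row 167) and rear edge (row 3) match the pose fit. The tip should come down at about x 150, behind the tab.

Call:
carry_out(deltas=[{"dp":[0,0,4],"roll":0,"gripper":-1},{"dp":[0,0,14],"roll":0,"gripper":-1},{"dp":[0,0,28],"roll":0,"gripper":-1},{"dp":[0,0,42],"roll":0,"gripper":-1},{"dp":[0,0,55],"roll":0,"gripper":-1},{"dp":[0,0,67],"roll":0,"gripper":-1},{"dp":[0,0,76],"roll":0,"gripper":-1},{"dp":[0,0,83],"roll":0,"gripper":-1},{"dp":[0,0,87],"roll":0,"gripper":-1},{"dp":[0,0,89],"roll":0,"gripper":-1},{"dp":[0,0,90],"roll":0,"gripper":-1},{"dp":[0,0,90],"roll":0,"gripper":-1}])

```text
clock: 6.87
eef_pos: [553.8, 73.5, 196.7]
eef_rot: [-3.142, -0.0, -0.126]
wrist_force: [-0.0, 0.1, -2.0]
finger_gap: 19.6
finger_force: 59.9
```

```bash
python3 - <<'E'
from h import *
st=read_state(); print(st["clock"],st["eef_pos"],st["eef_rot"],st["wrist_force"],st["moment"])
im=viewer.camera("side"); cv2.imwrite("pics/s3.png",cv2.resize(im[120:240,170:330,::-1],(800,600),interpolation=cv2.INTER_CUBIC))
x,y,z=st["eef_pos"];yaw=st["eef_rot"][2]
u=proj(cam("side"),np.r_[place([x,y,yaw],[[140.5,0,z+19],[140.5,0,z-65]]),place([543.1,75.3,-.1272],[[131,20,151],[131,-20,151],[170,155,120],[26,150,178],[26,-150,178]])])
print(u.round(1)); print(((u-[170,120]+.3)*5).round())
W=[543.1,75.3,-.1272]; d=st["eef_pos"][:2]-W[:2]; print("local",np.cos(W[2])*d[0]+np.sin(W[2])*d[1],-np.sin(W[2])*d[0]+np.cos(W[2])*d[1])
E
```

```text
6.8667 [553.79877093  73.53308915 196.66323698] [-3.14151073e+00 -3.95676982e-04 -1.26400381e-01] [-0.02376041  0.12038935 -2.0139268 ] [ 0.06524094 -0.01433388 -0.01924883]
[[211.8 158.8]
 [213.  183.6]
 [212.9 183.6]
 [222.6 177.7]
 [168.7 208.9]
 [206.8 212.2]
 [279.3 164.3]]
[[210. 195.]
 [216. 320.]
 [216. 320.]
 [264. 290.]
 [ -5. 446.]
 [186. 462.]
 [548. 223.]]
local 10.836480844707065 -0.39541912696641246
```

View pics/s3.png

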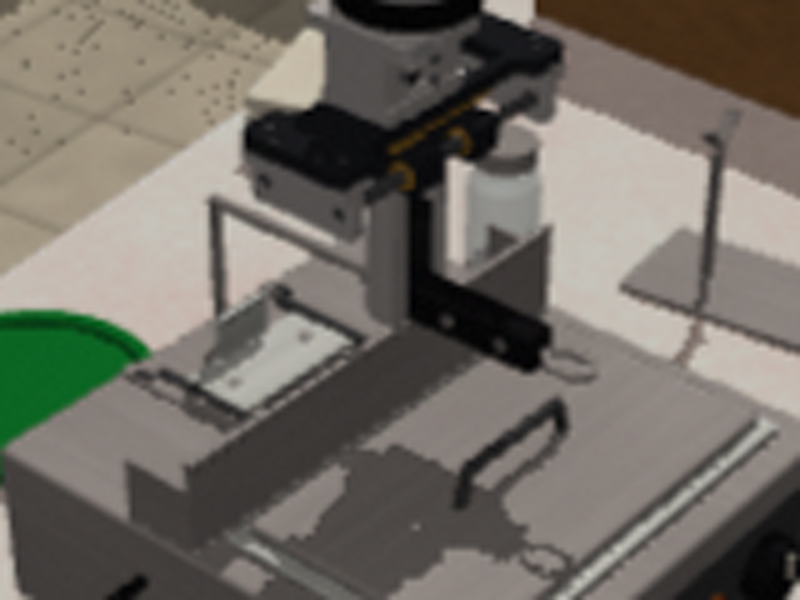

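The rod hangs behind the tab (tab at about (215–275, 290–325) in the crop), so I start drawing.

Call:
carry_out(deltas=[{"dp":[-2,0,0],"roll":0,"gripper":-1},{"dp":[-5,0,0],"roll":0,"gripper":-1},{"dp":[-8,0,0],"roll":0,"gripper":-1},{"dp":[-10,0,0],"roll":0,"gripper":-1},{"dp":[-12,0,0],"roll":0,"gripper":-1},{"dp":[-14,0,0],"roll":0,"gripper":-1},{"dp":[-16,0,0],"roll":0,"gripper":-1},{"dp":[-18,0,0],"roll":0,"gripper":-1},{"dp":[-20,0,0],"roll":0,"gripper":-1},{"dp":[-22,0,0],"roll":0,"gripper":-1},{"dp":[-24,0,0],"roll":0,"gripper":-1},{"dp":[-26,0,0],"roll":0,"gripper":-1}])

```text
clock: 7.92
eef_pos: [527.8, 76.8, 196.5]
eef_rot: [-3.142, -0.0, -0.126]
wrist_force: [3.6, -0.4, -3.4]
finger_gap: 19.5
finger_force: 59.9
```

```bash
cat > f.py <<'E'
from h import *
st=read_state(); a=-.1272; u=np.array([np.cos(a),np.sin(a)]); d=st["eef_pos"][:2]-[543.1,75.3]
print(round(st["clock"],2),"local",(u@d).round(2),(-u[1]*d[0]+u[0]*d[1]).round(2),"z",st["eef_pos"][2].round(1),"yaw",st["eef_rot"].round(3),"F",st["wrist_force"].round(2),"pull",(u@st["wrist_force"][:2]).round(2),"M",st["moment"].round(3))
E
python3 f.py
```

```text
7.92 local -15.41 -0.41 z 196.5 yaw [-3.142 -0.    -0.126] F [ 3.62 -0.43 -3.44] pull 3.64 M [-0.095 -0.758 -0.008]
```

Call:
carry_out(deltas=[{"dp":[-2,0,0],"roll":0,"gripper":-1},{"dp":[-4,0,0],"roll":0,"gripper":-1},{"dp":[-6,0,0],"roll":0,"gripper":-1},{"dp":[-8,0,0],"roll":0,"gripper":-1},{"dp":[-10,0,0],"roll":0,"gripper":-1},{"dp":[-12,0,0],"roll":0,"gripper":-1},{"dp":[-14,0,0],"roll":0,"gripper":-1},{"dp":[-15.5,0,0],"roll":0,"gripper":-1},{"dp":[-17,0,0],"roll":0,"gripper":-1},{"dp":[-18,0,0],"roll":0,"gripper":-1},{"dp":[-19,0,0],"roll":0,"gripper":-1}])

```text
clock: 8.83
eef_pos: [508.9, 79.2, 196.5]
eef_rot: [3.142, 0.0, -0.126]
wrist_force: [3.9, -0.4, -3.3]
finger_gap: 19.6
finger_force: 59.9
```

```bash
python3 f.py
```

```text
8.83 local -34.39 -0.44 z 196.5 yaw [ 3.142  0.    -0.126] F [ 3.87 -0.42 -3.32] pull 3.89 M [-0.105 -0.835 -0.011]
```

Call:
carry_out(deltas=[{"dp":[-0.7,0,0],"roll":0,"gripper":-1},{"dp":[-1.4,0,0],"roll":0,"gripper":-1},{"dp":[-2.1,0,0],"roll":0,"gripper":-1},{"dp":[-2.8,0,0],"roll":0,"gripper":-1},{"dp":[-3.5,0,0],"roll":0,"gripper":-1},{"dp":[-4,0,0],"roll":0,"gripper":-1}])

```text
clock: 9.33
eef_pos: [505.0, 79.7, 196.4]
eef_rot: [-3.142, 0.0, -0.126]
wrist_force: [4.9, -0.0, -4.1]
finger_gap: 19.4
finger_force: 59.9
```

```bash
python3 f.py
```

```text
9.33 local -38.34 -0.44 z 196.4 yaw [-3.142  0.    -0.126] F [ 4.9  -0.05 -4.05] pull 4.87 M [-0.152 -0.854  0.001]
```

Call:
carry_out(deltas=[{"dp":[-0.7,0,0],"roll":0,"gripper":-1},{"dp":[-1.4,0,0],"roll":0,"gripper":-1},{"dp":[-2.1,0,0],"roll":0,"gripper":-1},{"dp":[-2.6,0,0],"roll":0,"gripper":-1},{"dp":[-3,0,0],"roll":0,"gripper":-1}])

```text
clock: 9.75
eef_pos: [502.0, 80.1, 196.5]
eef_rot: [-3.142, 0.0, -0.126]
wrist_force: [4.3, -0.4, -3.9]
finger_gap: 19.9
finger_force: 59.9
```

```bash
python3 f.py
```

```text
9.75 local -41.34 -0.46 z 196.5 yaw [-3.142  0.    -0.126] F [ 4.25 -0.37 -3.91] pull 4.26 M [-0.094 -0.856 -0.05 ]
```

Call:
carry_out(deltas=[{"dp":[-0.6,0,0],"roll":0,"gripper":-1},{"dp":[-1.2,0,0],"roll":0,"gripper":-1},{"dp":[-1.7,0,0],"roll":0,"gripper":-1},{"dp":[-2.1,0,0],"roll":0,"gripper":-1},{"dp":[-2.5,0,0],"roll":0,"gripper":-1}])

```text
clock: 10.17
eef_pos: [499.6, 80.4, 196.4]
eef_rot: [3.142, 0.0, -0.126]
wrist_force: [5.6, -1.4, -3.5]
finger_gap: 19.7
finger_force: 59.9
```

```bash
python3 f.py
```

```text
10.17 local -43.82 -0.45 z 196.4 yaw [ 3.142  0.    -0.126] F [ 5.63 -1.4  -3.46] pull 5.76 M [-0.072 -0.883 -0.031]
```

Call:
carry_out(deltas=[{"dp":[-0.5,0,0],"roll":0,"gripper":-1},{"dp":[-1,0,0],"roll":0,"gripper":-1},{"dp":[-1.5,0,0],"roll":0,"gripper":-1},{"dp":[-2,0,0],"roll":0,"gripper":-1}])

```text
clock: 10.5
eef_pos: [497.8, 80.6, 196.4]
eef_rot: [3.142, -0.001, -0.126]
wrist_force: [6.7, -0.6, -3.9]
finger_gap: 19.2
finger_force: 59.9
```

```bash
python3 f.py
```

```text
10.5 local -45.61 -0.48 z 196.4 yaw [ 3.142e+00 -1.000e-03 -1.260e-01] F [ 6.68 -0.61 -3.93] pull 6.71 M [-0.11  -1.224 -0.008]
```

Call:
carry_out(deltas=[{"dp":[-0.5,0,0],"roll":0,"gripper":-1},{"dp":[-1,0,0],"roll":0,"gripper":-1},{"dp":[-1.5,0,0],"roll":0,"gripper":-1},{"dp":[-2,0,0],"roll":0,"gripper":-1}])

```text
clock: 10.83
eef_pos: [495.8, 80.9, 196.4]
eef_rot: [-3.142, -0.001, -0.126]
wrist_force: [6.1, -0.4, -3.7]
finger_gap: 19.6
finger_force: 59.9
```

```bash
python3 f.py
```

```text
10.83 local -47.62 -0.46 z 196.4 yaw [-3.142e+00 -1.000e-03 -1.260e-01] F [ 6.14 -0.44 -3.73] pull 6.15 M [-0.153 -1.247  0.003]
```

The pull has risen to about 6 N, so the slide is at its stop and the cassette is moving through its play. I continue in fine steps.

Call:
carry_out(deltas=[{"dp":[-0.4,0,0],"roll":0,"gripper":-1},{"dp":[-0.8,0,0],"roll":0,"gripper":-1},{"dp":[-1.2,0,0],"roll":0,"gripper":-1}])

```text
clock: 11.08
eef_pos: [494.9, 81.0, 196.5]
eef_rot: [-3.142, -0.001, -0.126]
wrist_force: [10.4, -1.8, -6.3]
finger_gap: 19.2
finger_force: 59.9
```

```bash
python3 f.py
```

```text
11.08 local -48.49 -0.47 z 196.5 yaw [-3.142e+00 -1.000e-03 -1.260e-01] F [10.4  -1.85 -6.3 ] pull 10.55 M [-0.245 -2.001  0.027]
```

Call:
carry_out(deltas=[{"dp":[-0.4,0,0],"roll":0,"gripper":-1},{"dp":[-0.8,0,0],"roll":0,"gripper":-1},{"dp":[-1.2,0,0],"roll":0,"gripper":-1}])

```text
clock: 11.33
eef_pos: [494.5, 81.0, 196.5]
eef_rot: [-3.141, -0.003, -0.127]
wrist_force: [17.8, -2.3, -9.7]
finger_gap: 19.7
finger_force: 59.9
```

```bash
python3 f.py
```

```text
11.33 local -48.96 -0.52 z 196.5 yaw [-3.141e+00 -3.000e-03 -1.270e-01] F [17.76 -2.29 -9.68] pull 17.9 M [-0.294 -3.329  0.074]
```

Bedded, but 18 N is too close to the limit, so I ease back to about 10 N.

Call:
carry_out(deltas=[{"dp":[0.6,0,0],"roll":0,"gripper":-1},{"dp":[1.2,0,0],"roll":0,"gripper":-1},{"dp":[1.2,0,0],"roll":0,"gripper":-1},{"dp":[1.2,0,0],"roll":0,"gripper":-1}])

```text
clock: 11.67
eef_pos: [495.0, 81.0, 196.5]
eef_rot: [-3.142, -0.001, -0.127]
wrist_force: [9.3, -1.5, -5.9]
finger_gap: 19.6
finger_force: 59.9
```

```bash
python3 f.py
```

```text
11.67 local -48.47 -0.49 z 196.5 yaw [-3.142e+00 -1.000e-03 -1.270e-01] F [ 9.34 -1.48 -5.86] pull 9.46 M [-0.154 -1.649 -0.039]
```

Call:
carry_out(deltas=[{"dp":[-0.1,0,0],"roll":0,"gripper":-1},{"dp":[-0.1,0,0],"roll":0,"gripper":-1},{"dp":[-0.1,0,0],"roll":0,"gripper":-1},{"dp":[-0.1,0,0],"roll":0,"gripper":-1},{"dp":[-0.1,0,0],"roll":0,"gripper":-1},{"dp":[-0.1,0,0],"roll":0,"gripper":-1},{"dp":[-0.1,0,0],"roll":0,"gripper":-1},{"dp":[-0.1,0,0],"roll":0,"gripper":-1},{"dp":[-0.1,0,0],"roll":0,"gripper":-1},{"dp":[-0.1,0,0],"roll":0,"gripper":-1},{"dp":[-0.1,0,0],"roll":0,"gripper":-1},{"dp":[-0.1,0,0],"roll":0,"gripper":-1}])

```text
clock: 12.67
eef_pos: [494.9, 81.0, 196.4]
eef_rot: [-3.142, -0.001, -0.127]
wrist_force: [10.2, -0.9, -6.0]
finger_gap: 19.4
finger_force: 59.9
```

```bash
python3 - <<'E'
from h import *
import subprocess
F=[];M=[]
for i in range(8):
    s=read_state(); F.append(s["wrist_force"]);M.append(s["moment"]); viewer.camera("side")
print(np.round(F,1),np.mean(F,0),np.mean(M,0),s["clock"],s["eef_pos"])
E
```

```text
[[10.2 -0.9 -6. ]
 [10.  -1.1 -6.4]
 [10.1 -1.3 -6.1]
 [ 9.9 -2.2 -6.1]
 [ 9.5 -0.9 -5.9]
 [ 9.4 -1.1 -5.7]
 [ 9.2 -0.3 -6.2]
 [ 9.7 -1.9 -4.7]] [ 9.74143851 -1.20718678 -5.90130647] [-0.1893802  -1.83298533  0.02026356] 13.0167 [494.93093884  80.96101369 196.47622249]
```

I held about 10 N for over a second. Next I back the rod off the tab and lift out.

Call:
carry_out(deltas=[{"dp":[1,0,0],"roll":0,"gripper":-1},{"dp":[4,0,0],"roll":0,"gripper":-1},{"dp":[8,0,0],"roll":0,"gripper":-1},{"dp":[11,0,-1],"roll":0,"gripper":-1},{"dp":[12,0,-8],"roll":0,"gripper":-1},{"dp":[12,0,-22],"roll":0,"gripper":-1},{"dp":[12,0,-40],"roll":0,"gripper":-1},{"dp":[12,0,-58],"roll":0,"gripper":-1},{"dp":[12,0,-75],"roll":0,"gripper":-1},{"dp":[12,0,-88],"roll":0,"gripper":-1},{"dp":[12,0,-95],"roll":0,"gripper":-1},{"dp":[12,0,-95],"roll":0,"gripper":-1}])

```text
clock: 14.07
eef_pos: [506.6, 79.6, 293.1]
eef_rot: [-3.141, -0.002, -0.126]
wrist_force: [0.4, -0.7, -2.0]
finger_gap: 19.7
finger_force: 59.9
```

```bash
python3 - <<'E'
from h import *
exec(open("f.py").read())
im=viewer.camera("wrist"); c=cam("wrist",st)
im2=viewer.camera("side"); cs=cam("side")
x,y,z=st["eef_pos"];yaw=st["eef_rot"][2]
u=proj(cs,place([x,y,yaw],[[140.5,0,z+19],[140.5,0,z-65],[19.5,0,z+19],[-90,0,z+19]])); print(u.round(1),((u-[190,90]+.3)*5).round())
cv2.imwrite("pics/s4.png",cv2.resize(im2[90:210,190:350,::-1],(800,600),interpolation=cv2.INTER_CUBIC))
cv2.imwrite("pics/w4.png",im[:,:,::-1])
W=[543.1,75.3,-.1272]
for k in models.cut_out("wrist","tab")[:1]: print(k["p"],k["box"])
print("tab80 top",proj(c,place(W,[[80.5,20,151],[80.5,-20,151]])).round(1))
E
```

```text
14.07 local -36.73 -0.35 z 293.1 yaw [-3.141e+00 -2.000e-03 -1.260e-01] F [ 0.37 -0.69 -1.99] pull 0.45 M [ 0.074  0.062 -0.002]
[[223.3 133.5]
 [224.2 160.8]
 [258.9 148.6]
 [294.5 163.8]] [[168. 219.]
 [172. 355.]
 [346. 295.]
 [524. 370.]]
0.77 [206.4, 39.6, 303.4, 98.5]
tab80 top [[232.2  49.1]
 [278.   49.2]]
```

View pics/s4.png

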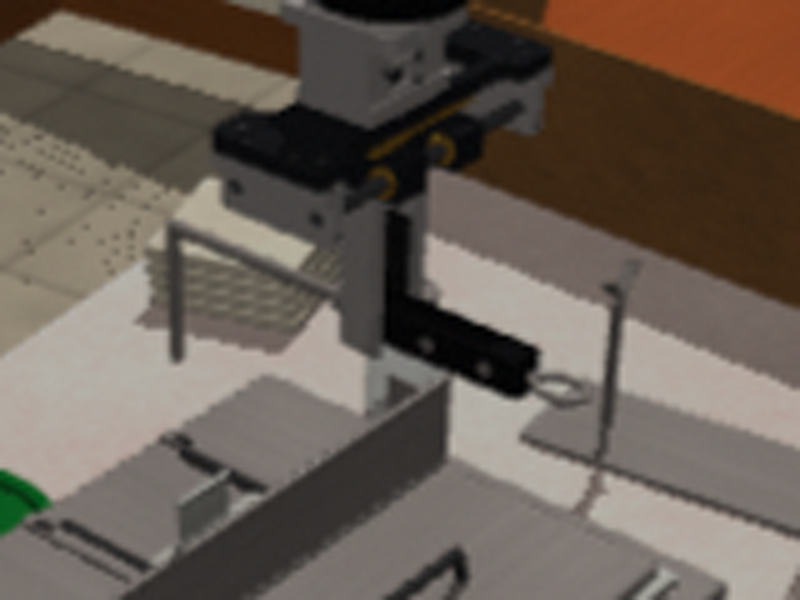

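View pics/w4.png

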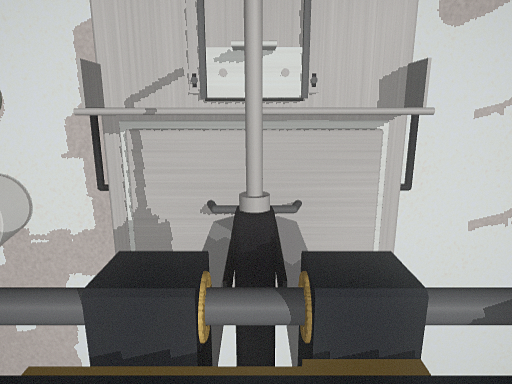

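Nothing slipped: the hook is still in line in the grip, the tab sits at wrist row 44 near warmer x 84, and the slide stayed shut. Now back to above the rest.

Call:
carry_out(deltas=[{"dp":[0.5,8,0],"roll":-0.2,"gripper":-1},{"dp":[1.5,30,0],"roll":-0.6,"gripper":-1},{"dp":[3,62,0],"roll":-1,"gripper":-1},{"dp":[5,102,0],"roll":-1.7,"gripper":-1},{"dp":[7,143,0],"roll":-2.4,"gripper":-1},{"dp":[9,184,0],"roll":-3.1,"gripper":-1},{"dp":[11,225,0],"roll":-3.8,"gripper":-1},{"dp":[13,266,0],"roll":-4.5,"gripper":-1},{"dp":[15,307,0],"roll":-5.2,"gripper":-1},{"dp":[17,346,0],"roll":-5.9,"gripper":-1},{"dp":[19,380,0],"roll":-6.4,"gripper":-1},{"dp":[20,399,0],"roll":-6.7,"gripper":-1}])

```text
clock: 15.22
eef_pos: [474.3, -322.5, 290.3]
eef_rot: [-3.141, 0.002, -0.011]
wrist_force: [-0.5, 0.3, -2.4]
finger_gap: 19.7
finger_force: 59.9
```

Call:
carry_out(deltas=[{"dp":[0,5,0],"roll":0,"gripper":-1},{"dp":[0,6.5,0],"roll":0,"gripper":-1},{"dp":[0,6.5,0],"roll":0,"gripper":-1},{"dp":[0,6.5,0],"roll":0,"gripper":-1}])

```text
clock: 15.55
eef_pos: [475.9, -324.3, 291.4]
eef_rot: [-3.141, 0.0, -0.009]
wrist_force: [0.3, 0.3, -1.7]
finger_gap: 19.6
finger_force: 59.9
```

```bash
python3 - <<'E'
from h import *
st=read_state(); print(st["clock"],st["eef_pos"],st["eef_rot"],st["wrist_force"],st["moment"])
im=viewer.camera("wrist"); c=cam("wrist",st); cv2.imwrite("pics/w5.png",im[:,:,::-1])
g=cv2.cvtColor(im,cv2.COLOR_RGB2GRAY).astype(int)
for r in (10,60,110,160): print(r,g[r,236:276].tolist())
print("rest far upright", proj(c,place([435,-324.8,-.009],[[125,0,115],[125,20,127],[125,-20,127],[170,45,6],[170,-45,6]])).round(1))
E
```

```text
15.55 [ 475.91129206 -324.33922386  291.40335314] [-3.14132773e+00  8.36050048e-05 -8.51484163e-03] [ 0.29708245  0.33689618 -1.7018395 ] [ 0.04896305  0.00035563 -0.01038469]
10 [190, 187, 187, 188, 189, 188, 193, 168, 89, 102, 112, 118, 133, 137, 145, 146, 152, 156, 159, 160, 160, 154, 143, 141, 131, 115, 141, 194, 189, 186, 187, 188, 187, 187, 188, 187, 188, 187, 189, 186]
60 [152, 155, 159, 150, 157, 154, 155, 163, 123, 88, 106, 128, 128, 136, 143, 149, 152, 157, 160, 161, 159, 158, 153, 141, 136, 122, 129, 160, 164, 161, 153, 155, 160, 155, 155, 157, 158, 162, 162, 161]
110 [159, 152, 153, 155, 151, 152, 151, 154, 168, 104, 97, 114, 126, 130, 138, 147, 150, 156, 158, 161, 159, 158, 149, 145, 139, 127, 114, 158, 159, 156, 157, 159, 159, 155, 155, 151, 155, 161, 152, 157]
160 [157, 157, 156, 157, 156, 151, 159, 155, 160, 141, 97, 99, 123, 128, 137, 141, 147, 150, 153, 160, 157, 159, 152, 146, 143, 128, 122, 156, 157, 159, 157, 161, 156, 154, 156, 156, 158, 158, 155, 154]
rest far upright [[256.1  90.2]
 [235.3  89.6]
 [277.   89.6]
 [220.4  57.8]
 [291.3  57.8]]
```

Call:
carry_out(deltas=[{"dp":[0,1,5],"roll":0,"gripper":-1},{"dp":[-0.3,1.2,20],"roll":0,"gripper":-1},{"dp":[-0.4,1.2,42],"roll":0,"gripper":-1},{"dp":[-0.4,1.2,68],"roll":0,"gripper":-1},{"dp":[-0.4,1.2,95],"roll":0,"gripper":-1},{"dp":[-0.4,1.2,120],"roll":0,"gripper":-1},{"dp":[-0.4,1.2,142],"roll":0,"gripper":-1},{"dp":[-0.4,1.2,160],"roll":0,"gripper":-1},{"dp":[-0.4,1.2,172],"roll":0,"gripper":-1},{"dp":[-0.4,1.2,180],"roll":0,"gripper":-1},{"dp":[-0.4,1.2,183],"roll":0,"gripper":-1},{"dp":[-0.4,1.2,184],"roll":0,"gripper":-1}])

```text
clock: 16.6
eef_pos: [475.5, -326.4, 107.6]
eef_rot: [3.141, -0.0, -0.009]
wrist_force: [0.3, -0.2, -1.2]
finger_gap: 19.8
finger_force: 59.9
```

```bash
python3 - <<'E'
from h import *
st=read_state(); print(st["clock"],st["eef_pos"],st["eef_rot"],st["wrist_force"],st["moment"])
im=viewer.camera("wrist"); cv2.imwrite("pics/w6.png",im[:,:,::-1])
E
```

```text
16.6 [ 475.54623392 -326.3697803   107.57775925] [ 3.14143439e+00 -2.09093363e-04 -9.10115323e-03] [ 0.34010591 -0.17435949 -1.21742675] [0.02366242 0.02144885 0.0084275 ]
```

View pics/w6.png

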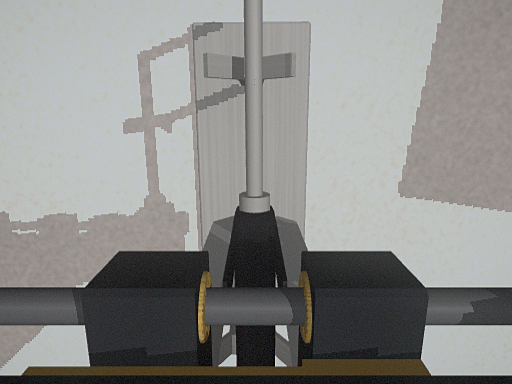

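The rod (col 253) sits over the far notch (centre about 249), roughly 1 mm to the right. I correct that and lower.

Call:
carry_out(deltas=[{"dp":[0,-1,1],"roll":0,"gripper":-1},{"dp":[0,-1,3],"roll":0,"gripper":-1},{"dp":[0,-1,5.5],"roll":0,"gripper":-1},{"dp":[0,-1,8],"roll":0,"gripper":-1},{"dp":[0,-1,9.5],"roll":0,"gripper":-1},{"dp":[0,-1,10],"roll":0,"gripper":-1},{"dp":[0,-1,10],"roll":0,"gripper":-1}])

```text
clock: 17.23
eef_pos: [475.4, -325.4, 97.4]
eef_rot: [-3.141, 0.0, -0.009]
wrist_force: [-0.4, 1.0, -0.1]
finger_gap: 19.2
finger_force: 59.9
```

```bash
python3 f.py
```

```text
17.23 local -16.35 -406.06 z 97.4 yaw [-3.141  0.    -0.009] F [-0.45  0.96 -0.06] pull -0.56 M [0.263 0.043 0.102]
```

Call:
carry_out(deltas=[{"dp":[0,0,0.4],"roll":0,"gripper":-1},{"dp":[0,0,0.4],"roll":0,"gripper":-0.5},{"dp":[0,0,0.4],"roll":0,"gripper":-0.4},{"dp":[0,0,0.4],"roll":0,"gripper":-0.2},{"dp":[0,0,0.4],"roll":0,"gripper":0},{"dp":[0,0,0.4],"roll":0,"gripper":0.2},{"dp":[0,0,0.4],"roll":0,"gripper":0.3},{"dp":[0,0,0.4],"roll":0,"gripper":0.3},{"dp":[0,0,0.4],"roll":0,"gripper":0.3}])

```text
clock: 17.98
eef_pos: [475.3, -325.5, 97.0]
eef_rot: [-3.142, 0.0, -0.009]
wrist_force: [-0.7, 0.4, 0.1]
finger_gap: 60.9
finger_force: 0.0
```

Call:
carry_out(deltas=[{"dp":[0,0,-3],"roll":0,"gripper":0.3},{"dp":[0,0,-12],"roll":0,"gripper":0.3},{"dp":[0,0,-28],"roll":0,"gripper":0.3},{"dp":[0,0,-50],"roll":0,"gripper":0.3},{"dp":[0,0,-75],"roll":0,"gripper":0.6},{"dp":[0,0,-95],"roll":0,"gripper":1},{"dp":[0,0,-106],"roll":0,"gripper":1},{"dp":[0,0,-109],"roll":0,"gripper":1},{"dp":[0,0,-109],"roll":0,"gripper":1},{"dp":[0,0,-109],"roll":0,"gripper":1}])

```text
clock: 18.82
eef_pos: [475.1, -325.2, 205.0]
eef_rot: [-3.141, 0.001, -0.009]
wrist_force: [0.2, -0.2, 0.3]
finger_gap: 93.2
finger_force: 0.0
```

```bash
python3 - <<'E'
from h import *
st=read_state(); print(st["clock"],st["eef_pos"],st["eef_rot"],st["wrist_force"],st["finger_gap"])
im=viewer.camera("wrist"); c=cam("wrist",st)
s=viewer.camera("side"); a=s[120:220,240:400]; 
b=np.vstack([cv2.resize(im,(400,300)),cv2.resize(a,(400,300),interpolation=cv2.INTER_CUBIC)]); cv2.imwrite("pics/f.png",b[:,:,::-1])
g=cv2.cvtColor(im,cv2.COLOR_RGB2GRAY).astype(int)
for r in (180,200,220,240): 
    x=np.where(g[r,230:285]<70)[0]+230; print(r,x.min(),x.max(), atz(c,((x.min()+x.max())/2,r),127)[:2].round(1))
for r in (10,50,110,150): print(r,g[r,236:272].tolist())
for l in ["tab","warmer"]:
  for k in models.cut_out("side",l)[:1]: print(l,k["p"],k["box"])
print(proj(cam("side"),place([543.1,75.3,-.1272],[[84,20,151],[84,-20,151]])))
E
```

```text
18.8167 [ 475.06892767 -325.23263729  204.96657621] [-3.14068576e+00  1.17786448e-03 -9.44771249e-03] [ 0.23802797 -0.18505379  0.25281151] 93.19012662636109
180 242 267 [ 488.6 -324.7]
200 243 267 [ 472.8 -324.9]
220 243 267 [ 456.6 -324.8]
240 243 267 [ 439.9 -324.6]
10 [174, 174, 176, 170, 170, 172, 173, 172, 175, 177, 183, 77, 99, 117, 129, 132, 141, 145, 150, 136, 124, 96, 179, 172, 173, 169, 173, 173, 172, 173, 174, 170, 173, 173, 174, 170]
50 [140, 138, 136, 140, 143, 141, 140, 139, 138, 140, 144, 106, 84, 107, 122, 132, 138, 147, 150, 142, 131, 116, 116, 149, 144, 139, 143, 140, 146, 144, 147, 139, 139, 144, 145, 143]
110 [139, 137, 137, 139, 139, 144, 141, 140, 140, 137, 143, 148, 98, 83, 107, 120, 131, 142, 143, 143, 140, 131, 106, 146, 146, 139, 139, 137, 140, 142, 147, 139, 141, 144, 145, 140]
150 [142, 136, 144, 141, 142, 144, 144, 140, 142, 141, 143, 148, 156, 91, 96, 116, 127, 136, 143, 143, 144, 134, 119, 118, 148, 137, 138, 143, 136, 141, 145, 145, 146, 143, 144, 142]
tab 0.5 [228.8, 186.7, 237.0, 199.9]
warmer 0.65 [167.9, 167.3, 336.9, 292.3]
[[225.17760276 189.85763133]
 [234.76312388 183.70870997]]
```

View pics/f.png

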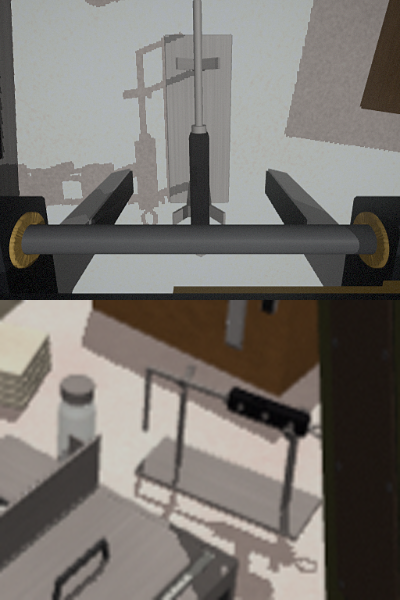

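The hook is back in both notches in the same pose as at the start. The handle is centred at y ≈ −324.8 with the bent end down at the far end, and the gripper is clear. I'm handing the job in.

```bash
python3 -c "
from cell import manip
print(manip.sign_off())"
```

```text
the job is handed in; nothing more can be done
None
```

I drew the vent slide shut until it bedded, held it at about 10 N for over a second, laid the hook back in both notches and handed the job in at about 19 s; the pull briefly peaked at about 18–19.5 N just after bedding, close to the 20 N limit, and the hand-in returned no verdict.

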